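Lock a hold-down clamp post into the bench rail

ROBOT

A 6-joint arm with a two-finger parallel gripper is mounted at the origin on the work surface. World frame = base frame: x ahead of the robot, y to its left, z up, the work surface at z = 0. Lengths are in m, angles in degrees, forces in N, time in s.
With the tool pointing down it reaches from about 0.3 to 0.875 m from the base axis. Payload 6.4 kg.
Tool frame: the origin (TCP) lies at the very end of the fingers, on their centre line; the grasp point (between the pads) lies ctrl.pinch_z behind it (ctrl.pinch_z is the distance from the TCP to the grasp point, in m); z points along the fingers, y is the line along which they close (so a half turn about z gives the same grasp; the last joint's range is limited). The gripper opens to 88 mm and grips with 3 to 60 N. Pads are 18 mm wide; open, the fingers measure 123 mm over their backs; the gripper's body (75 mm by 187 mm) begins 45 mm behind the grasp point.
Start: joints at [-75.533, 10.359, 92.074, -0, 77.567, -11.82], TCP at [0.255, -0.516, 0.239] pointing down, gripper open.
Joint ranges: [-171.53, 171.53], [-51.25, 118.39], [17.06, 147.69], [-65.23, 245.23], [0, 150.52], [-178.68, 178.68]. Speed limits (degrees/s): [147.25, 147.25, 172.46, 180, 180, 180].

INTERFACE

Orientations are given as a 3x3 rotation matrix whose columns are the frame's x, y, z axes.
In Python, from workcell import ctrl gives the robot as it stands.
- The arm moves only by the shell command python3 -m handwheel 'ROWS' [OPENING]. ROWS is a JSON object of lists of equal length, an entry for each row: "dp": the shift along the tool's x, y, z scaled (see below), a list of three; "rotation": the turn, a rotation vector about the tool's x, y, z scaled (see below), a list of three. In form: {"dp": [[x, y, z], ...], "rotation": [[ax, ay, az], ...]}. A call has 1 to 5 rows; each row shifts and turns the commanded pose from where the row before left it, along the tool's axes as they then stand; what a row does not reach is not made up. The controller multiplies each number of a shift by 0.02 m and each number of a turn by 4 degrees. A row lasts 1/12 s, in which the tool goes at most 41.7 mm and 7.16 degrees, less where a joint would pass 70% of its speed; a pose out of reach is approached as far as the arm can. A call with a number of a shift or a turn outside -1 to 1 is refused whole. A call with a gripper value outside its range is refused whole. OPENING is the opening, from -1 (shut) to 1 (fully open), set as the call begins (- or left out, the last holds). The fingers move at their own pace and stop on an object; the grip force is fixed at half the most. Time passes only in rows, so rows that do not move let the fingers close. It gives the time, the measured TCP pose, the force, the opening and the grip force at its end, in the units of the state.
- ctrl.read_state(): the state, without advancing time (a new reading comes with each control period).
- ctrl.read_camera(name): name is "scene" or "top"; returns a dict with "pixels" (400x640x3 uint8, blue, green, red), "K" (3x3 intrinsics, pixels), "origin" and "orientation" of the camera in the world. Camera axes: x right, y up, looking along -z (the intrinsics and any distortion apply to the point x, -y, -z); pixel columns grow to the right and rows downward; lengths in m; the calibration is good to about 2 mm. A picture is of the moment at which its call begins. There is no depth.
- ctrl.sign_off(): hands the job in; it is judged then, once.
The state is a dict: "clock": time; "joints": joint angles; "dq": joint speeds; "effort": joint torques, N m; "tool_pos": TCP position; "tcp_rot": TCP orientation; "contact_force": force on the tool from outside, world axes, zero at the start; "ft_torque": the same for the moment, N m; "finger_gap": finger opening in m; "grip_force": force on a finger pad.
Only numpy, scipy, OpenCV 4.12 (cv2) and the standard library are available. Lean on these libraries where they do the work, as an engineer would, in place of code of your own. Each camera call takes 0.05 s, during which the arm holds its last target. There are 200 camera calls.

TASK

Take the hold-down clamp post out of its wooden rack, drop its T-foot into the slot in the bench rail's cover plate, and twist it a quarter turn so that the foot locks square across the rail under the plate and the pad on the post's arm ends over the timber workpiece. Leave the post standing upright on its own, and leave the workpiece and the other things where they are.

Things in the scene. Friction and masses are not known exactly. Their poses are not given: they have to be found in the camera images.
- post: Hold-down clamp post, 0.4 to 0.65 kg, 126 mm tall; origin: centre of the underside of its foot, z up. Steel T-foot 60 (x) x 20 (y) x 12 mm; round shank 18 mm thick; red arm along x from -35 to +115 mm, 22 mm wide, z 66 to 84; screw with pad at x = 100, its top cross bar 52 mm long in y, up to z 122. It starts upright in a rack pocket, its foot 16 mm below the rack's top: pull straight up.
- grip (a point): Centre of the post's red grip block, over the shank at x = 0, y = 0, z = 109 mm in the post's frame. The block is 50 (x) x 18 (y) mm, z 84 (top of the arm) to 126 mm (top of the post); pinch it across y from above.
- pad (a point): Centre of the underside of the black round pad (32 mm diameter) of the post, at x = 100, y = 0, z = 56 mm in the post's frame.
- rail: Fixed aluminium bench rail 100 (x) x 300 (y) mm; origin at the centre of its underside on the bench, z up, long axis y. Its hollow is 72 mm wide (x), 200 mm long (y), floor at z = 6 mm. A bolted steel cover plate, 100 x 250 mm, z 24 to 32 mm, has one slot that the foot drops through; below the plate the foot can turn freely.
- rail_top (a point): Point on the rail's centre line and mid-length, level with the plate's top (z = 32 mm). The slot, 26 (x) x 66 (y) mm, lies on the centre line, but its centre is anywhere from 18 mm before to 18 mm past this point along the rail's y; its place is not reported: see it or feel for it. Off the slot the foot stands on the plate; over it, it can sink 26 mm to the hollow's floor.
- board: Loose glued-up timber workpiece, 0.3 to 0.5 kg, 90 (x) x 160 (y) x 50 mm, origin at the centre of its underside; it lies on the bench on the rail's +x side, about parallel to it. When the post stands in the rail its pad passes 12 mm above it.
- rack: Fixed wooden rack block, 100 (x) x 160 (y) x 40 (z) mm, origin at the centre of its underside, with two pockets 64 (x) x 24 (y) mm, 16 mm deep, at y = -40 mm (the post's) and y = +40 mm (the bench dog's). The post's arm points about to the rack's +x.
- dog: Bystander: short bench dog, 50 mm tall, with a round 34 mm head, in the rack's other pocket. Origin at the centre of its underside.
- glue: Bystander: closed white glue bottle, 64 mm diameter, 170 mm tall, standing on the bench. Origin at the centre of its underside.
- jaw: Bystander: red pipe clamp jaw with a black face, about 92 x 60 x 50 mm, lying on the bench. Origin at the centre of its underside.
Mind the look-alikes: they are no part of the job. Leave any green or orange look-alike of the board alone.

How it is judged:
By the outcome, as a careful person would: the job done as asked, in the order asked, and still so for the second after the job is handed in, with the robot touching nothing.
It also fails if it takes over 48 s, if anything falls off the work surface, if the arm or the gripper's body presses on something with over 40 N, if the wrist force passes 120 N, or if a joint passes its speed limit or range.

## Working session

There is one attempt and no reset: what is moved stays moved. The work goes in short steps, Python scripts to look and compute and a shell command to move; the robot and the scene stay as the last step left them, time stands still between calls to the robot, and variables do not carry over. Pictures are saved under pics/ and viewed, at most 10 in all, crops included, and the job is handed in when it is done.

```bash
mkdir -p pics; cat > h.py <<'E'
import numpy as np, cv2
from workcell import ctrl
def cam(n):
    c=ctrl.read_camera(n); return c
def ray(c,u,v):
    K=np.array(c["K"]);R=np.array(c["orientation"])
    d=np.linalg.inv(K)@np.array([u,v,1.0]); d=R@np.array([d[0],-d[1],-d[2]])
    return np.array(c["origin"]),d
def onz(c,u,v,z):
    o,d=ray(c,u,v); return o+d*(z-o[2])/d[2]
def proj(c,p):
    K=np.array(c["K"]);R=np.array(c["orientation"])
    q=R.T@(np.array(p)-np.array(c["origin"])); q=K@np.array([q[0],-q[1],-q[2]]); return q[:2]/q[2]
E
python3 - <<'E'
from h import *
for n in("top","scene"):
    c=cam(n); cv2.imwrite(f"pics/{n}0.png",c["pixels"]); print(n,{k:np.round(v,4).tolist() for k,v in c.items() if k!="pixels" and not isinstance(v,str)})
print(ctrl.pinch_z, ctrl.read_state())
E
```

```text
top {'K': [[504.1041, 0.0, 319.2001], [0.0, 504.1041, 207.8003], [0.0, 0.0, 1.0]], 'origin': [0.3116, -0.0027, 1.6674], 'orientation': [[-0.0054, 0.9896, -0.1437], [-1.0, -0.0062, -0.0054], [-0.0063, 0.1436, 0.9896]]}
scene {'K': [[398.0938, 0.0, 317.3737], [0.0, 398.0938, 204.6326], [0.0, 0.0, 1.0]], 'origin': [1.4021, 0.2879, 0.8361], 'orientation': [[-0.3035, -0.5932, 0.7457], [0.9528, -0.1866, 0.2394], [-0.0028, 0.7832, 0.6218]]}
0.0187 {'clock': 0.1, 'joints': array([-7.55322199e+01,  1.03974035e+01,  9.21239098e+01,  3.45698607e-04,
        7.75667699e+01, -1.18194609e+01]), 'dq': array([ 0.06342804, -0.10422078, -0.12866876, -0.00239777,  0.00390894,
        0.09950273]), 'effort': array([ 7.18624760e-04, -4.34819484e+01, -3.42695618e+01,  7.04874960e-02,
        3.40395968e-02, -3.56800797e-05]), 'tool_pos': array([ 0.25455648, -0.51506774,  0.23791953]), 'tcp_rot': array([[ 8.96585712e-01,  4.42870091e-01, -3.78377029e-04],
       [ 4.42870137e-01, -8.96584531e-01,  1.49006075e-03],
       [ 3.20656348e-04, -1.50353906e-03, -9.99998818e-01]]), 'contact_force': array([ 0.86391968, -0.15062076,  0.04978219]), 'ft_torque': array([ 0.0098312 , -0.04771328, -0.03012177]), 'grip_force': 0.0, 'finger_gap': 0.08795745640042954}
```

View pics/top0.png

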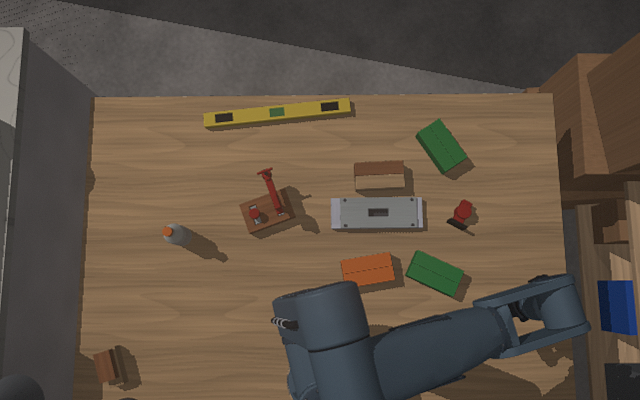

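View pics/scene0.png

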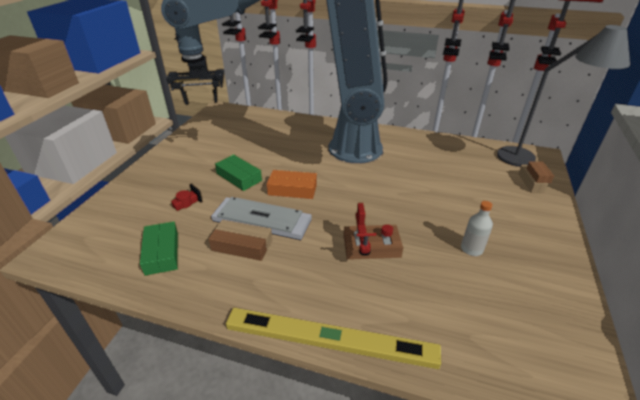

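The top view shows the rail at (377,213) with its dark slot at (378,212). The brown timber board is at (379,176), the rack with post and dog at (267,212), the glue bottle at (173,232) and the jaw at (461,213).

Board candidates are brown (379,176), orange (368,270), green (442,146) and green (434,274). The brown one fits: it is timber, on the rail's +x side and parallel to it. I'll confirm this in a crop and measure.

```bash
python3 - <<'E'
from h import *
c=cam("top"); im=c["pixels"]
a=cv2.resize(im[150:242,235:435],None,fx=4,fy=4,interpolation=cv2.INTER_CUBIC)
s=cam("scene"); b=cv2.resize(s["pixels"][195:270,200:410],None,fx=3.8,fy=3.8,interpolation=cv2.INTER_CUBIC)[:230]
b=cv2.resize(s["pixels"][195:267,200:410],(800,232*800//672),interpolation=cv2.INTER_CUBIC)[:230]
b=cv2.copyMakeBorder(b,0,0,0,800-b.shape[1],cv2.BORDER_CONSTANT)
cv2.imwrite("pics/crop1.png",np.vstack([a,b]))
hsv=cv2.cvtColor(im,cv2.COLOR_BGR2HSV); g=hsv[...,2]
def comps(m,x0,x1,y0,y1,z,name,mina=15):
    k=np.zeros_like(m);k[y0:y1,x0:x1]=m[y0:y1,x0:x1]
    for ct in cv2.findContours(k,cv2.RETR_LIST,cv2.CHAIN_APPROX_NONE)[0]:
        if cv2.contourArea(ct)<mina: continue
        r=cv2.minAreaRect(ct); bx=cv2.boxPoints(r)
        P=np.array([onz(c,*p,z)[:2] for p in bx])
        e=[np.linalg.norm(P[1]-P[0]),np.linalg.norm(P[2]-P[1])]; i=int(np.argmax(e)); d=P[i+1]-P[i]
        print(name,np.round(r[0],1),"cen",np.round(P.mean(0),4),"size",np.round(e,3),"ang",round(np.degrees(np.arctan2(d[1],d[0]))%180,1))
comps(((hsv[...,1]<50)&(g>110)).astype(np.uint8)*255,325,430,190,240,.032,"plate")
comps((g<90).astype(np.uint8)*255,360,400,203,222,.032,"slot")
red=((hsv[...,0]<6)|(hsv[...,0]>174))&(hsv[...,1]>150)&(g>60)
comps(red.astype(np.uint8)*255,235,310,160,240,.126,"red")
E
```

```text
plate [412. 224.] cen [ 0.4937 -0.2959] size [0.013 0.02 ] ang 89.7
plate [377.5 212. ] cen [ 0.5339 -0.1844] size [0.033 0.075] ang 89.6
plate [416.5 207.5] cen [ 0.5481 -0.3124] size [0.01 0.07] ang 178.1
plate [376.4 212.1] cen [ 0.5337 -0.1808] size [0.299 0.101] ang 90.3
slot [378. 212.] cen [ 0.5339 -0.1861] size [0.065 0.026] ang 89.6
red [253.5 213. ] cen [0.5204 0.2087] size [0.028 0.025] ang 89.6
red [272.8 187.5] cen [0.6002 0.1499] size [0.046 0.128] ang 27.0
```

View pics/crop1.png

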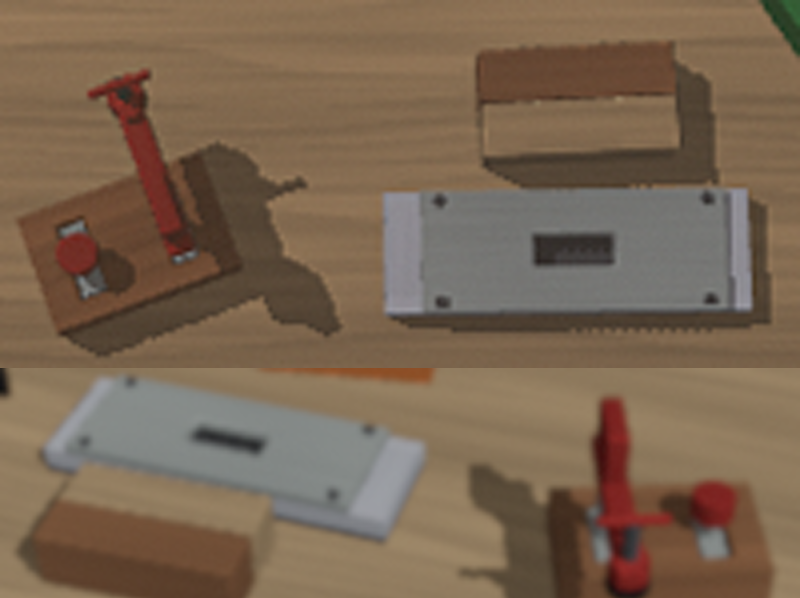

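The crop confirms the brown timber at crop (578,100), which is top view (379,176), as the workpiece. The slot is at crop (573,248), and the post is in the right-hand pocket with its arm from crop (180,245) to its cross bar at (120,85). Next I'll measure the post pose from the bar, grip and rack.

```bash
python3 - <<'E'
from h import *
c=cam("top"); im=c["pixels"]; s=cam("scene")
hsv=cv2.cvtColor(im,cv2.COLOR_BGR2HSV)
for v in (170,195,205,215,225): print(v,[tuple(int(t) for t in hsv[v,u]) for u in range(240,300,4)])
red=(((hsv[...,0]<6)|(hsv[...,0]>174))&(hsv[...,1]>150)&(hsv[...,2]>60))
for v in range(166,216):
    x=np.where(red[v,258:300])[0]+258
    if len(x): print(v,x.min(),x.max(),[int(t) for t in hsv[v,x,2]])
# rack guess: corners on z=.04
for p in [(239.5,205),(281.5,190),(291,217),(250,232.5)]: print(np.round(onz(c,*p,.04),4))
print("barc",onz(c,265,171.2,.145))
hs=cv2.cvtColor(s["pixels"],cv2.COLOR_BGR2HSV)
rs=(((hs[...,0]<6)|(hs[...,0]>174))&(hs[...,1]>150)&(hs[...,2]>60))
for v in range(200,262,2):
    x=np.where(rs[v,340:400])[0]+340
    if len(x): print("s",v,x.min(),x.max(),len(x))
E
```

```text
170 [(15, 102, 137), (16, 99, 134), (15, 100, 135), (16, 102, 135), (16, 104, 135), (18, 93, 131), (3, 170, 111), (5, 160, 86), (15, 98, 130), (15, 102, 133), (15, 102, 133), (16, 102, 133), (16, 100, 132), (15, 99, 132), (15, 102, 132)]
195 [(16, 102, 138), (16, 102, 138), (16, 101, 137), (16, 100, 138), (16, 102, 138), (16, 95, 139), (13, 120, 113), (12, 127, 104), (3, 170, 117), (6, 159, 77), (11, 130, 112), (12, 121, 76), (15, 95, 83), (16, 100, 84), (15, 101, 86)]
205 [(11, 135, 106), (12, 132, 110), (12, 133, 117), (11, 143, 75), (12, 144, 99), (12, 133, 109), (12, 131, 101), (12, 126, 103), (13, 124, 105), (3, 165, 113), (6, 129, 69), (12, 131, 103), (13, 129, 67), (14, 95, 86), (15, 96, 85)]
215 [(16, 100, 132), (11, 133, 107), (12, 133, 102), (3, 176, 113), (3, 174, 114), (13, 122, 65), (12, 112, 73), (12, 133, 111), (12, 131, 107), (12, 130, 102), (11, 41, 87), (11, 133, 109), (12, 129, 103), (13, 112, 75), (15, 98, 86)]
225 [(17, 102, 123), (15, 98, 128), (11, 128, 106), (12, 130, 110), (12, 135, 98), (11, 131, 107), (11, 131, 115), (12, 127, 104), (13, 122, 65), (15, 100,
[... 1750 characters left out ...]
76 [76]
210 276 276 [103]
211 258 278 [109, 104, 113, 100]
212 258 280 [106, 130, 123, 104, 84]
213 258 279 [104, 107, 88, 77]
214 258 258 [108]
215 258 258 [95]
[0.5587 0.2666 0.04  ]
[0.6076 0.1296 0.04  ]
[0.5182 0.0981 0.04  ]
[0.4683 0.231  0.04  ]
barc [0.64777871 0.17227998 0.145     ]
s 204 358 362 5
s 206 358 362 5
s 208 358 363 6
s 210 358 363 6
s 212 358 364 7
s 214 356 364 9
s 216 356 364 9
s 218 357 364 8
s 220 357 363 7
s 222 357 363 7
s 224 358 364 7
s 226 358 391 16
s 228 358 392 19
s 230 359 392 19
s 232 359 392 20
s 234 358 391 28
s 236 359 363 5
s 238 360 362 3
s 240 361 362 2
s 242 361 368 3
s 244 361 369 5
s 246 360 370 11
s 248 360 369 10
s 250 361 369 9
s 252 362 369 8
```

```bash
python3 - <<'E'
from h import *
c=cam("top"); s=cam("scene")
r=lambda a:np.round(a,4)
C=[onz(c,*p,.04)[:2] for p in [(239.5,205),(286.2,187.7),(295,217),(250,232.5)]]
cen=np.mean(C,0); d=(C[1]-C[0])+(C[2]-C[3]); yaw=np.arctan2(d[0],-d[1])
L=[np.linalg.norm(C[i]-C[(i+1)%4]) for i in range(4)]
ex=np.array([np.cos(yaw),np.sin(yaw)]);ey=np.array([-ex[1],ex[0]])
P=cen-.04*ey
print("rack",r(cen),r(L),"yaw",np.degrees(yaw),"post by rack",r(P))
a,b=onz(c,258.5,173.3,.145),onz(c,271.5,168.2,.145); e=(a-b)[:2]
print("bar",r((a+b)/2),np.linalg.norm(e),"yaw",np.degrees(np.arctan2(-e[0],e[1])))
bc=((a+b)/2)[:2]
re=onz(c,277.3,207,.15)[:2]; print("grip rear",r(re),"bar-grip",r(bc-re),np.linalg.norm(bc-re),np.degrees(np.arctan2(*(bc-re)[::-1])))
# arm line edges dir
p,q=onz(c,270.2,185.5,.15)[:2],onz(c,276.5,204.,.15)[:2]; print("line yaw",np.degrees(np.arctan2(*(p-q)[::-1])))
print("P by bar", r(bc-.1*ex), "P by grip",r(re+.025*ex))
for yw in (yaw,):
  for nm,q in dict(gtop=[0,0,.126],grear=[-.025,0,.126],gfront=[.025,0,.126],bar=[.1,0,.122],armrear=[-.035,0,.084],pad=[.1,0,.056]).items():
    w=np.r_[P+q[0]*ex+q[1]*ey,.024+q[2]]; print(nm,"top",r(proj(c,w)),"scene",r(proj(s,w)))
E
```

```text
rack [0.5401 0.1742] [0.1626 0.1014 0.1541 0.0972] yaw 19.598078224381997 post by rack [0.5535 0.1365]
bar [0.6492 0.1723 0.145 ] 0.04300353869932391 yaw 21.56837484898475
grip rear [0.5351 0.1331] bar-grip [0.1141 0.0392] 0.12061421215627918 18.947644604926488
line yaw 18.925206867233072
P by bar [0.555  0.1387] P by grip [0.5587 0.1415]
gtop top [276.2212 201.0473] scene [359.2518 206.706 ]
grear top [278.9228 208.6758] scene [358.2163 201.1244]
gfront top [273.5316 193.4528] scene [360.3248 212.4907]
bar top [265.679 171.151] scene [363.6829 232.3378]
armrear top [281.1262 213.5651] scene [356.9343 210.4701]
pad top [267.9655 175.5784] scene [361.9614 250.6615]
```

Rack, bar and grip agree to about 2 mm: the post is at about (0.5555, 0.1385) with yaw 19.5°. The slot centre is (0.534, -0.186) with its long axis along y. I'll turn the tool to yaw 19.5° and move over the post.

```bash
python3 -m handwheel '{"dp":[[0,0,0],[0,0,0],[0.95,-0.98,0],[0.95,-0.98,0],[0.95,-0.98,0]],"rotation":[[0,0,0.85],[0,0,0.85],[0,0,0],[0,0,0],[0,0,0]]}' 1
python3 -m handwheel '{"dp":[[0.95,-0.98,0],[0.95,-0.98,0],[0.95,-0.98,0],[0.95,-0.98,0],[0.95,-0.98,0]],"rotation":[[0,0,0],[0,0,0],[0,0,0],[0,0,0],[0,0,0]]}'
python3 -m handwheel '{"dp":[[0.95,-0.98,0],[0.95,-0.98,0],[0.95,-0.98,0],[0.95,-0.98,0],[0.95,-0.98,0]],"rotation":[[0,0,0],[0,0,0],[0,0,0],[0,0,0],[0,0,0]]}'
python3 -m handwheel '{"dp":[[0.95,-0.98,0],[0.95,-0.98,0],[0.95,-0.98,0],[0.95,-0.98,0],[0.95,-0.98,0]],"rotation":[[0,0,0],[0,0,0],[0,0,0],[0,0,0],[0,0,0]]}'
python3 -m handwheel '{"dp":[[0.95,-0.98,0],[0.95,-0.98,0],[0.95,-0.98,0],[0.95,-0.98,0],[0,0,0]],"rotation":[[0,0,0],[0,0,0],[0,0,0],[0,0,0],[0,0,0]]}'
cat > d.py <<'E'
import sys; from h import *
# d.py x y z yaw : steps needed in tool units
s=ctrl.read_state(); R=s["tcp_rot"]; p=s["tool_pos"]; a=list(map(float,sys.argv[1:]))
y=np.degrees(np.arctan2(R[1,0],R[0,0]))
print("t",s["clock"],"p",p.round(4),"yaw",y.round(2),"tilt",R[:2,2].round(4),"F",s["contact_force"].round(1),"gap",round(s["finger_gap"],4),"j",s["joints"].round(0))
if a: print("units",(R.T@(np.array(a[:3])-p)/.02).round(2),"turn",((y-a[3]+180)%360-180)/4)
E
python3 d.py .5555 .1385 .2379 19.5
```

```text
clock: 0.82
tool_pos: [0.2888, -0.4404, 0.2385]
tcp_rot: [[0.943, 0.333, -0.0], [0.333, -0.943, 0.0], [0.0, -0.0, -1.0]]
contact_force: [1.2, 0.1, 0.9]
finger_gap: 0.088
grip_force: 0.0
clock: 1.23
tool_pos: [0.346, -0.3158, 0.2388]
tcp_rot: [[0.943, 0.333, 0.0], [0.333, -0.943, -0.0], [0.0, 0.0, -1.0]]
contact_force: [0.1, 0.3, 0.4]
finger_gap: 0.0881
grip_force: 0.0
clock: 1.65
tool_pos: [0.4029, -0.1917, 0.239]
tcp_rot: [[0.943, 0.333, 0.001], [0.333, -0.943, -0.0], [0.0, 0.001, -1.0]]
contact_force: [-0.8, -0.7, -0.4]
finger_gap: 0.0882
grip_force: 0.0
clock: 2.07
tool_pos: [0.4598, -0.0675, 0.239]
tcp_rot: [[0.943, 0.334, 0.001], [0.334, -0.943, -0.0], [0.0, 0.0, -1.0]]
contact_force: [-0.1, -0.8, 0.5]
finger_gap: 0.0883
grip_force: 0.0
clock: 2.48
tool_pos: [0.506, 0.0339, 0.2389]
tcp_rot: [[0.942, 0.337, 0.001], [0.337, -0.942, 0.001], [0.002, -0.001, -1.0]]
contact_force: [-0.5, 0.1, 0.1]
finger_gap: 0.0879
grip_force: 0.0
t 2.4833 p [0.506  0.0339 0.2389] yaw 19.68 tilt [0.0011 0.0015] F [-0.5  0.1  0.1] gap 0.0879 j [-10.   2. 102.   0.  77.  61.]
units [ 4.09 -4.09  0.06] turn 0.04591828722807634
```

```bash
python3 -m handwheel '{"dp":[[0.9,-0.9,0],[0.9,-0.9,0],[0.9,-0.9,0],[0.9,-0.9,0],[0.5,-0.5,0]],"rotation":[[0,0,0],[0,0,0],[0,0,0],[0,0,0],[0,0,0]]}' >/dev/null
python3 -m handwheel '{"dp":[[0,0,0.9],[0,0,0.9],[0,0,0]],"rotation":[[0,0,0],[0,0,0],[0,0,0]]}' >/dev/null
python3 d.py .5555 .1385 .117 19.5
python3 - <<'E'
from h import *
c=cam("top");s=cam("scene")
a=cv2.resize(c["pixels"][155:235,220:330],(550,400),interpolation=cv2.INTER_CUBIC)
b=cv2.resize(s["pixels"][160:280,310:420],(250,273),interpolation=cv2.INTER_CUBIC)
b=cv2.resize(s["pixels"][170:270,330:400],(250,357),interpolation=cv2.INTER_CUBIC)
b=cv2.copyMakeBorder(b,0,43,0,0,cv2.BORDER_CONSTANT)
cv2.imwrite("pics/hover.png",np.hstack([a,b]))
E
```

```text
t 3.15 p [0.5525 0.1346 0.1991] yaw 19.51 tilt [-0.0064 -0.0006] F [ 0.5 -1.  -0.7] gap 0.0882 j [ 2. 12. 95. -0. 73. 72.]
units [ 0.23 -0.13  4.1 ] turn 0.002800263199539188
```

View pics/hover.png

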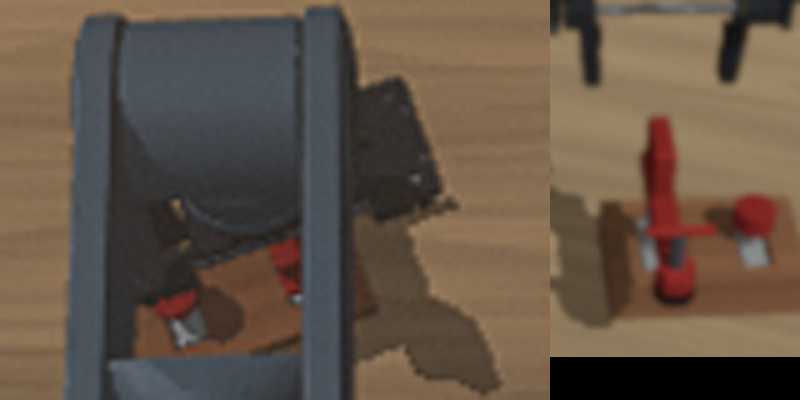

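Seen from the scene camera, the fingertips at crop (592,80) and (735,80) straddle the red grip at (658,120). I'll descend and grip.

```bash
python3 -m handwheel '{"dp":[[0.1,-0.1,0.9],[0.1,0,0.9],[0,0,0.9],[0,0,0.8],[0,0,0.4]],"rotation":[[0,0,0],[0,0,0],[0,0,0],[0,0,0],[0,0,0]]}' >/dev/null
python3 -m handwheel '{"dp":[[0,0,0],[0,0,0]],"rotation":[[0,0,0],[0,0,0]]}'  >/dev/null
python3 d.py .5555 .1385 .117 19.5
```

```text
t 3.8333 p [0.5585 0.138  0.1257] yaw 19.46 tilt [ 0.0009 -0.    ] F [-0.1  0.3 -1. ] gap 0.0884 j [ 2. 18. 97. -0. 65. 73.]
units [-0.13 -0.08  0.43] turn -0.008898022097817204
```

```bash
python3 -m handwheel '{"dp":[[-0.1,-0.05,0.4],[0,0,0],[0,0,0]],"rotation":[[0,0,0],[0,0,0],[0,0,0]]}' >/dev/null
python3 d.py .5555 .1385 .117 19.5
for i in 1 2; do python3 -m handwheel '{"dp":[[0,0,0],[0,0,0],[0,0,0],[0,0,0],[0,0,0]],"rotation":[[0,0,0],[0,0,0],[0,0,0],[0,0,0],[0,0,0]]}' -1; done; python3 d.py
```

```text
t 4.0833 p [0.5557 0.1386 0.117 ] yaw 19.49 tilt [0.0003 0.    ] F [0.2 0.7 0.6] gap 0.0884 j [ 2. 18. 98.  0. 64. 73.]
units [-0.01 -0.    0.  ] turn -0.0025190532405190424
clock: 4.5
tool_pos: [0.5558, 0.1386, 0.1168]
tcp_rot: [[0.943, 0.334, 0.0], [0.334, -0.943, 0.0], [0.0, 0.0, -1.0]]
contact_force: [0.4, 0.4, -0.6]
finger_gap: 0.057
grip_force: 0.0
clock: 4.92
tool_pos: [0.5557, 0.1385, 0.1167]
tcp_rot: [[0.943, 0.334, -0.0], [0.334, -0.943, 0.0], [-0.0, -0.0, -1.0]]
contact_force: [-0.4, -0.9, 0.3]
finger_gap: 0.0233
grip_force: 0.0
t 4.9167 p [0.5557 0.1385 0.1167] yaw 19.49 tilt [-0.0001  0.    ] F [-0.4 -0.9  0.3] gap 0.0233 j [ 2. 18. 98.  0. 64. 73.]
```

Close the rest of the way, then lift slowly.

```bash
python3 -m handwheel '{"dp":[[0,0,0],[0,0,0],[0,0,0],[0,0,0],[0,0,0]],"rotation":[[0,0,0],[0,0,0],[0,0,0],[0,0,0],[0,0,0]]}' -1; python3 d.py
python3 -m handwheel '{"dp":[[0,0,-0.2],[0,0,-0.3],[0,0,-0.3],[0,0,-0.3],[0,0,-0.3]],"rotation":[[0,0,0],[0,0,0],[0,0,0],[0,0,0],[0,0,0]]}'|egrep "pos|force"
python3 -m handwheel '{"dp":[[0,0,-0.6],[0,0,-0.8],[0,0,-0.8],[0,0,-0.6],[0,0,0]],"rotation":[[0,0,0],[0,0,0],[0,0,0],[0,0,0],[0,0,0]]}'; python3 d.py
```

```text
clock: 5.33
tool_pos: [0.5556, 0.1388, 0.1167]
tcp_rot: [[0.943, 0.334, -0.0], [0.334, -0.943, 0.0], [-0.0, -0.0, -1.0]]
contact_force: [-0.5, 2.1, 0.3]
finger_gap: 0.0176
grip_force: 29.8
t 5.3333 p [0.5556 0.1388 0.1167] yaw 19.49 tilt [-0.0001  0.0004] F [-0.5  2.1  0.3] gap 0.0176 j [ 2. 18. 98.  0. 64. 73.]
tool_pos: [0.5556, 0.1384, 0.1453]
contact_force: [-0.0, 0.1, -5.5]
grip_force: 29.8
clock: 6.17
tool_pos: [0.5578, 0.1387, 0.2047]
tcp_rot: [[0.943, 0.334, 0.006], [0.334, -0.943, 0.0], [0.006, 0.002, -1.0]]
contact_force: [1.1, -0.4, -5.3]
finger_gap: 0.0175
grip_force: 29.7
t 6.1667 p [0.5578 0.1387 0.2047] yaw 19.49 tilt [0.0064 0.0002] F [ 1.1 -0.4 -5.3] gap 0.0175 j [ 2. 12. 94. -0. 73. 73.]
```

```bash
python3 -m handwheel '{"dp":[[-0.2,0.4,0],[-0.4,0.9,0],[-0.4,0.9,0],[-0.4,0.9,0],[-0.4,0.9,0]],"rotation":[[0,0,0],[0,0,-0.9],[0,0,0],[0,0,0],[0,0,0]]}' >/dev/null
python3 d.py .534 -.186 .2 90
```

```text
t 6.5833 p [0.5509 0.0497 0.1992] yaw 23.11 tilt [-0.0026 -0.0001] F [-0.3 -0.4 -7. ] gap 0.0179 j [-7. 10. 97. -0. 73. 60.]
units [-5.4  10.51 -0.04] turn -16.723552486799676
```

```bash
python3 -m handwheel '{"dp":[[-0.45,0.9,0],[-0.45,0.9,0],[-0.45,0.9,0],[-0.45,0.9,0],[-0.45,0.9,0]],"rotation":[[0,0,0],[0,0,0],[0,0,0],[0,0,0],[0,0,0]]}' >/dev/null
python3 -m handwheel '{"dp":[[-0.45,0.9,0],[-0.45,0.9,0],[-0.45,0.9,0],[-0.45,0.9,0],[-0.3,0.5,0]],"rotation":[[0,0,0],[0,0,0],[0,0,0],[0,0,0],[0,0,0]]}' >/dev/null
for k in 1 2 3; do python3 -m handwheel '{"dp":[[0,0,0],[0,0,0],[0,0,0],[0,0,0],[0,0,0]],"rotation":[[0,0,-0.95],[0,0,-0.95],[0,0,-0.95],[0,0,-0.95],[0,0,-0.95]]}' >/dev/null; done
python3 -m handwheel '{"dp":[[0,0,0],[0,0,0],[0,0,0],[0,0,0]],"rotation":[[0,0,-0.95],[0,0,-0.95],[0,0,0],[0,0,0]]}' >/dev/null
python3 d.py .534 -.186 .2 90
```

```text
t 9.0 p [ 0.539  -0.1413  0.2   ] yaw 87.57 tilt [-0.0012  0.0006] F [-1.3  0.9 -6. ] gap 0.0178 j [-27.  10.  97.  -0.  73. -24.]
units [-2.25 -0.16 -0.  ] turn -0.6066805049810853
```

```bash
python3 -m handwheel '{"dp":[[-0.7,-0.04,0],[-0.7,-0.04,0],[-0.5,-0.04,0.5],[-0.35,0,0.7],[0,0,0.7]],"rotation":[[0,0,-0.6],[0,0,0],[0,0,0],[0,0,0],[0,0,0]]}' >/dev/null
python3 -m handwheel '{"dp":[[0,0,0.7],[0,0,0.4],[0,0,0],[0,0,0]],"rotation":[[0,0,0],[0,0,0],[0,0,0],[0,0,0]]}' >/dev/null
python3 d.py .534 -.186 .138 90
python3 - <<'E'
from h import *
c=cam("top");s=cam("scene")
a=cv2.resize(c["pixels"][165:245,320:430],(400,291),interpolation=cv2.INTER_CUBIC)
b=cv2.resize(s["pixels"][135:255,190:330],(700,600),interpolation=cv2.INTER_CUBIC)
cv2.imwrite("pics/slot.png",b)
# projections of expected foot corners
p=ctrl.read_state()["tool_pos"]; z=p[2]-.0927
print([np.round((proj(s,[p[0]+x,p[1]+y,z])-[190,135])*5) for x,y in((.01,.03),(.01,-.03))], "slot",[np.round((proj(s,[.534+x,-.186+y,.032])-[190,135])*5) for x,y in((.013,.033),(.013,-.033))])
E
```

```text
t 9.75 p [ 0.5363 -0.1865  0.1401] yaw 90.02 tilt [-0.0012  0.0007] F [ 0.1 -0.1 -4.8] gap 0.0177 j [-31.  16.  98.   0.  67. -31.]
units [ 0.02 -0.11  0.1 ] turn 0.004546461831935744
[array([375., 391.]), array([287., 373.])] slot [array([383., 413.]), array([287., 392.])]
```

View pics/slot.png

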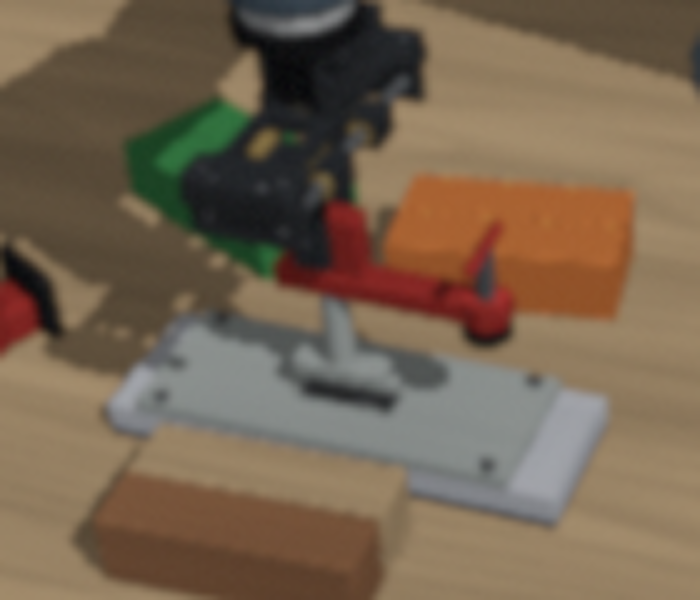

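The foot hangs just above the dark slot. Its near lower edge runs from crop (298,374) to (393,388), and the slot's near edge from (303,393) to (397,408), so they are well aligned. I'll centre in x and feel downward.

```bash
python3 -m handwheel '{"dp":[[0,-0.11,0],[0,0,0.4],[0,0,0.3],[0,0,0],[0,0,0]],"rotation":[[0,0,0],[0,0,0],[0,0,0],[0,0,0],[0,0,0]]}' >/dev/null
python3 d.py .534 -.186 .118 90
python3 -m handwheel '{"dp":[[0,0,0.15],[0,0,0.15],[0,0,0.15],[0,0,0],[0,0,0]],"rotation":[[0,0,0],[0,0,0],[0,0,0],[0,0,0],[0,0,0]]}' >/dev/null
python3 d.py .534 -.186 .118 90
```

```text
t 10.2667 p [ 0.5339 -0.186   0.1259] yaw 90.09 tilt [-0.0014  0.0009] F [-0.2  0.3 -5.7] gap 0.0179 j [-31.  16.  99.   0.  65. -31.]
units [-0.   0.   0.4] turn 0.021953208702257143
t 10.6833 p [ 0.5343 -0.1862  0.1174] yaw 90.09 tilt [-0.0006  0.0003] F [-0.2  0.1 -5.5] gap 0.0177 j [-31.  17.  99.   0.  64. -31.]
units [ 0.01 -0.01 -0.03] turn 0.022472175458560173
```

It's in without contact. Continuing down towards the floor.

```bash
python3 -m handwheel '{"dp":[[0,0,0.25],[0,0,0.25],[0,0,0.2],[0,0,0],[0,0,0]],"rotation":[[0,0,0],[0,0,0],[0,0,0],[0,0,0],[0,0,0]]}' >/dev/null
python3 d.py .534 -.186 .1 90
python3 -m handwheel '{"dp":[[0,0,0.1],[0,0,0.07],[0,0,0]],"rotation":[[0,0,0],[0,0,0],[0,0,0]]}' >/dev/null
python3 d.py .534 -.186 .1 90
```

```text
t 11.1 p [ 0.5341 -0.1861  0.1031] yaw 90.09 tilt [-0.001   0.0007] F [ 0.3  0.7 -5.7] gap 0.0178 j [-31.  18.  99.   0.  62. -31.]
units [ 0.01 -0.    0.16] turn 0.021394100297328578
t 11.35 p [ 0.5344 -0.1863  0.1001] yaw 90.09 tilt [-0.0002  0.0001] F [-0.6  0.1 -4.8] gap 0.0175 j [-31.  19.  99.   0.  62. -31.]
units [ 0.02 -0.02  0.  ] turn 0.021567719426464294
```

The foot is about 1 mm above the floor, below the plate. Now I'll twist yaw from 90 to 0.

```bash
python3 -m handwheel '{"dp":[[0,0,0],[0,0,0],[0,0,0],[0,0,0],[0,0,0]],"rotation":[[0,0,0.5],[0,0,0.9],[0,0,0.9],[0,0,0.9],[0,0,0.9]]}' >/dev/null
python3 d.py .534 -.186 .1 0
python3 -m handwheel '{"dp":[[0,0,0],[0,0,0],[0,0,0],[0,0,0],[0,0,0]],"rotation":[[0,0,0.9],[0,0,0.9],[0,0,0.9],[0,0,0.9],[0,0,0.9]]}' >/dev/null
python3 d.py .534 -.186 .1 0
```

```text
t 11.7667 p [ 0.5345 -0.1863  0.1004] yaw 73.51 tilt [ 0.0002 -0.    ] F [ 0.4  0.2 -5.9] gap 0.018 j [-31.  19.  99.   0.  62. -15.]
units [ 0.01 -0.03  0.02] turn 18.377474078551614
t 12.1833 p [ 0.5345 -0.1864  0.1004] yaw 55.51 tilt [ 0.0001 -0.    ] F [ 0.3 -0.5 -6.5] gap 0.0175 j [-31.  19.  99.   0.  62.   3.]
units [ 0.   -0.03  0.02] turn 13.87652731238098
```

```bash
python3 -m handwheel '{"dp":[[0,0,0],[0,0,0],[0,0,0],[0,0,0],[0,0,0]],"rotation":[[0,0,0.9],[0,0,0.9],[0,0,0.9],[0,0,0.9],[0,0,0.9]]}' |grep force
python3 -m handwheel '{"dp":[[0,0,0],[0,0,0],[0,0,0],[0,0,0],[0,0,0]],"rotation":[[0,0,0.9],[0,0,0.9],[0,0,0.9],[0,0,0.9],[0,0,0.9]]}' |grep force
python3 -m handwheel '{"dp":[[0,0,0],[0,0,0],[0,0,0],[0,0,0],[0,0,0]],"rotation":[[0,0,0.9],[0,0,0.9],[0,0,0.9],[0,0,0.7],[0,0,0.3]]}' |grep force
python3 -m handwheel '{"dp":[[0,0,0],[0,0,0]],"rotation":[[0,0,0],[0,0,0]]}' |grep force
python3 d.py .534 -.186 .1 0
python3 - <<'E'
from h import *
c=cam("top");s=cam("scene")
b=cv2.resize(s["pixels"][135:255,190:330],(700,600),interpolation=cv2.INTER_CUBIC)
cv2.imwrite("pics/turned.png",b)
E
```

```text
contact_force: [0.4, -0.8, -6.4]
grip_force: 30.0
contact_force: [-0.3, 0.6, -6.7]
grip_force: 30.0
contact_force: [-0.4, -0.2, -5.9]
grip_force: 30.0
contact_force: [-0.1, -0.5, -6.3]
grip_force: 30.0
t 13.6 p [ 0.5344 -0.1863  0.1003] yaw 4.96 tilt [-0.      0.0001] F [-0.1 -0.5 -6.3] gap 0.0178 j [-31.  19.  99.   0.  62.  54.]
units [-0.02 -0.02  0.02] turn 1.2394935705441839
```

View pics/turned.png

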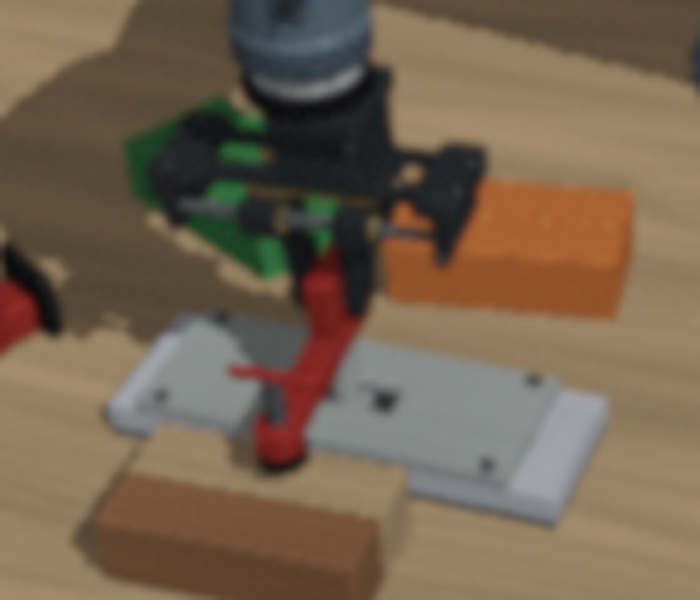

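The pad at crop (280,450) is now over the timber workpiece, which hasn't moved, and the foot is below the plate. I'll finish the last 5°, set down and release.

```bash
python3 -m handwheel '{"dp":[[0,0,0],[0,0,0],[0,0,0.05],[0,0,0],[0,0,0]],"rotation":[[0,0,0.9],[0,0,0.34],[0,0,0],[0,0,0],[0,0,0]]}' >/dev/null
python3 d.py .534 -.186 .0987 0
python3 -m handwheel '{"dp":[[0,0,0.04],[0,0,0.03],[0,0,0],[0,0,0]],"rotation":[[0,0,0],[0,0,0],[0,0,0],[0,0,0]]}' >/dev/null
python3 d.py .534 -.186 .0987 0
```

```text
t 14.1167 p [ 0.5344 -0.1863  0.0992] yaw -0.0 tilt [-0.0002  0.0002] F [-0.1 -0.1 -6.1] gap 0.0176 j [-31.  19.  99.   0.  62.  59.]
units [-0.02 -0.01  0.03] turn -0.0007178666604730211
t 14.45 p [ 0.5348 -0.1866  0.0989] yaw -0.05 tilt [ 0.0006 -0.0005] F [-3.9  1.2  5.5] gap 0.0178 j [-31.  19.  99.  -0.  62.  59.]
units [-0.04 -0.03  0.01] turn -0.012340826435426777
```

Floor contact at z 0.0989, as predicted (0.0987). Release.

```bash
python3 -m handwheel '{"dp":[[0,0,-0.02],[0,0,0],[0,0,0],[0,0,0],[0,0,0]],"rotation":[[0,0,0],[0,0,0],[0,0,0],[0,0,0],[0,0,0]]}' 0 |egrep "gap|force"
python3 -m handwheel '{"dp":[[0,0,0],[0,0,0],[0,0,0],[0,0,0],[0,0,0]],"rotation":[[0,0,0],[0,0,0],[0,0,0],[0,0,0],[0,0,0]]}' 0 |egrep "gap|force"
python3 -m handwheel '{"dp":[[0,0,-0.2],[0,0,-0.4],[0,0,-0.7],[0,0,-0.9],[0,0,-0.9]],"rotation":[[0,0,0],[0,0,0],[0,0,0],[0,0,0],[0,0,0]]}' |egrep "gap|force"
python3 -m handwheel '{"dp":[[0,0,-0.9],[0,0,-0.9],[0,0,-0.9],[0,0,0],[0,0,0]],"rotation":[[0,0,0],[0,0,0],[0,0,0],[0,0,0],[0,0,0]]}' |egrep "gap|force"
python3 d.py
```

```text
contact_force: [0.1, -0.3, -0.1]
finger_gap: 0.0439
grip_force: 0.0
contact_force: [0.4, 0.0, 0.0]
finger_gap: 0.0441
grip_force: 0.0
contact_force: [0.9, 0.8, -0.9]
finger_gap: 0.0439
grip_force: 0.0
contact_force: [-0.9, 0.1, -0.5]
finger_gap: 0.0441
grip_force: 0.0
t 16.1167 p [ 0.5352 -0.1867  0.2157] yaw -0.07 tilt [ 0.0028 -0.0016] F [-0.9  0.1 -0.5] gap 0.0441 j [-31.  10.  95.   0.  75.  59.]
```

```bash
python3 -m handwheel '{"dp":[[-0.9,0,-0.9],[-0.9,0,-0.5],[-0.9,0,0],[-0.9,0,0],[-0.9,0,0]],"rotation":[[0,0,0],[0,0,0],[0,0,0],[0,0,0],[0,0,0]]}' >/dev/null
python3 -m handwheel '{"dp":[[-0.9,0,0],[-0.9,0,0],[0,0,0],[0,0,0]],"rotation":[[0,0,0],[0,0,0],[0,0,0],[0,0,0]]}' >/dev/null
python3 d.py
python3 - <<'E'
from h import *
c=cam("top");s=cam("scene")
a=cv2.resize(c["pixels"][150:250,320:440],(360,300),interpolation=cv2.INTER_CUBIC)
b=cv2.resize(s["pixels"][165:265,190:330],(420,300),interpolation=cv2.INTER_CUBIC)
cv2.imwrite("pics/end.png",np.hstack([a,b]))
P=np.array([.5345,-.1865,.006])
for nm,q in dict(gtop=[0,0,.126],barL=[.1,.026,.122],barR=[.1,-.026,.122],pad=[.1,0,.056]).items(): print(nm,((proj(c,P+q)-[320,150])*3).round(),((proj(s,P+q)-[190,165])*3+[360,0]).round())
E
```

```text
t 16.8667 p [ 0.408  -0.186   0.2415] yaw -0.14 tilt [-0.0006  0.0008] F [-0.3 -0.1  0.9] gap 0.0439 j [-40.  -7. 109.   0.  77.  50.]
gtop [185. 172.] [556.  67.]
barL [157.  78.] [537. 135.]
barR [207.  77.] [487. 125.]
pad [175.  90.] [520. 183.]
```

View pics/end.png

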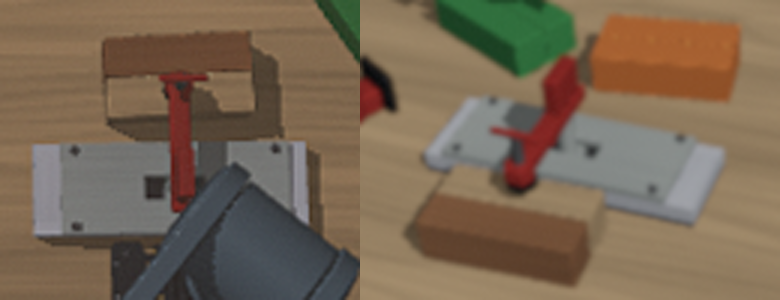

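The post stands upright and square. The cross bar is at (183,77), as predicted, the pad is over the timber, and the workpiece is where it was. Handing in.

```bash
python3 -c "
from workcell import ctrl; print(ctrl.sign_off())"
```

```text
the job is handed in; nothing more can be done
None
```

The job is handed in at about 17 s: the post stands upright on its own in the rail, its foot turned square under the plate and its pad over the timber workpiece, which looks unmoved in the last picture.

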